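Lock the slide box down on the shaker

ROBOT

A 7-joint arm with a two-finger parallel gripper is mounted at the origin on a cart in front of the work surface, level with it; the furniture and walls round the work are solid. World frame = base frame: x ahead of the robot, y to its left, z up, the work surface at z = 0. Lengths are in mm, angles in rad, forces in N, time in s.
With the tool pointing down it reaches from about 400 to 900 mm from the base axis. Payload 5.6 kg.
Tool frame: the origin (TCP) lies midway between the tips of the shut fingers; the grasp point (between the pads) lies 19 mm behind it (hold_point_z is the distance from the TCP to the grasp point, in mm); z points along the fingers, y is the direction in which the jaws open and shut (so a half turn about z gives the same grasp; the last joint's range is limited). The gripper opens to 92 mm and grips with 3 to 60 N. Pads are 20 mm wide; open, the fingers measure 128 mm over their backs; the gripper's body (75 mm by 189 mm) begins 69 mm behind the grasp point.
Start: joints at [-1.294, 0.468, -0.012, 1.603, 0.006, 1.071, -0.056], TCP at [204.386, 617.038, 214.592] pointing down, gripper open.
Joint ranges: [-2.53, 2.53], [-0.31, 2.02], [-1.57, 1.55], [0.28, 2.44], [-1.29, 4.43], [0.15, 1.84], [-2.92, 2.92]. Speed limits (rad/s): [2.57, 2.57, 3.14, 3.14, 3.14, 3.14, 3.14].

INTERFACE

Orientations are given as a 3x3 rotation matrix whose columns are the frame's x, y, z axes.
In Python, from cell import * gives the robot as it stands.
- The arm moves only by the tool drive_tool, never from a script. Its argument "moves" is text: rows parted by semicolons, each of 7 numbers parted by spaces: the shift along the tool's x, y, z in cm, then the turn, a rotation vector about the tool's x, y, z in rad, then the finger opening in cm, from 0 to 9.19. In form: tx ty tz wx wy wz gripper; .... A call has 1 to 20 rows; each row is the pose to reach, as a shift and turn from the pose commanded when the call began, along the tool's axes at that moment; what a row does not reach only later rows make up. A row lasts 1/10 s, in which the tool goes at most 50 mm and 8.59 degrees, less where a joint would pass 70% of its speed; a pose out of reach is approached as far as the arm can. A call with a gripper value outside its range is refused whole. The fingers move at their own pace and stop on an object; "grip_force" is the grip in N (left out, the last holds). Time passes only in rows, so rows that repeat a pose let the fingers close. It gives the time, the measured TCP pose, the force and the opening at its end, in the units of the state.
- observe(): the state, without advancing time (a new reading comes with each control period).
- get_image(name): name is "scene" or "top" or "wrist"; returns a dict with "image" (384x512x3 uint8, blue, green, red), "camera_matrix" (3x3 intrinsics, pixels), "dist" ([k1, k2, p1, p2, k3] as OpenCV has them; the pictures are not rectified), "R" (3x3) and "t" (3): a world point X has camera coordinates R X + t. Camera axes: x right, y down, z forward; pixel columns grow to the right and rows downward; lengths in mm; the calibration is good to about 2 mm. A picture is of the moment at which its call begins. There is no depth.
- finish_job(): hands the job in, once; it reports no verdict.
The state is a dict: "t": time; "joint_pos": joint angles; "qd": joint speeds; "effort": joint torques, N m; "tcp_pos": TCP position; "tool_rot": TCP orientation; "ft_force": force on the tool from outside, world axes, zero at the start; "moment": the same for the moment, N m; "finger_gap": finger opening in mm.
Only numpy, scipy, OpenCV 4.12 (cv2) and the standard library are available. Lean on these libraries where they do the work, as an engineer would, in place of code of your own. Each camera call takes 0.05 s, during which the arm holds its last target.

TASK

Make the slide box safe for a shaker run: swing the hinged hold-down bar fully down over it, slide the bolt forward through the eye of the bar and fully home into its keeper, then turn the bolt's handle over a quarter turn so that it lies flat in the notch of the guide. Leave the lidded slide box between its fences and do not knock the beaker or the marker pen about.

Things in the scene. Friction and masses are not known exactly. Their poses are not given: they have to be found in the camera images.
- shaker: Low bench shaker, fixed: white housing, aluminium platform 200 x 250 mm (x, y), platform top at z 66. Origin on the worktop under the platform's centre; x points away from its operating panel, y to the left seen from the panel, z up. Every coordinate in mm in these texts is in this frame. The bolt guide, bar and keeper stand on the platform.
- slot_start (a point): Rear end of the slot in the guide's top, on the bolt's axis (x -81, y -85, z 88). The steel guide block spans x -93 to -11, y -97 to -73, top at z 99. The slot is 10.5 mm wide, x -81 to -23; the bolt's handle stands up through it and slides along it to +x.
- notch (a point): Middle of the notch on the bolt's axis (x -30, y -85, z 88). At the slot's +x end the guide's outer (-y) wall is cut away from x -37 to -23, 14 mm wide: there alone the handle can be pushed over to -y, until it lies level.
- keeper (a point): Centre of the keeper's mouth on the bolt's axis (x +11, y -85, z 88): a steel block, x +11 to +29, with a hole 20 mm wide and 20 mm high along x, top at z 102. The eye of the lowered bar hangs between guide and keeper.
- bar (a joint): Hinge of the hold-down bar, rad: 0 is fully down (level, on its stop), growing as its free end rises; 1.57 is upright. It starts at 0.6 to 1.0. Friction holds it at any angle; 1 to 2 N at its free end moves it. Pin along x at y +80, z 102.
- bar_eye (a point): Centre of the bar's eye, on the bolt's axis when the bar is down. The bar is an aluminium strip 16 mm wide (x), 8 mm thick, centred on the hinge pin's height, reaching 187 mm from the pin to -y; top at z 106 when down. The eye hangs under it, 165 mm from the pin: opening 20 x 20 mm, 12 mm thick along x, foot at z 72; its centre is 14 mm below the bar's centre line.
- bolt: Loose steel bolt captive in the guide: rod 12 mm thick along its x, tip 54 mm ahead of the origin, tail 58 mm behind. Handle 8 mm thick along its z, ending in a 12 mm ball, 46 mm tall. Origin: rod axis at the handle's root, z 88. Starts drawn back, handle up, at x -76 to -66; home (handle on the slot's +x end) at x -27, tip 16 mm inside the keeper. Slides with under 1 N; stays where left.
- bolt_knob (a point): Centre of the ball on the end of the bolt's handle, 40 mm from the rod's axis.
- slide_box: Lidded flat green box, 172 x 99 x 25 mm, loose on the platform between low fences (8 mm high), its long side along the shaker's x; origin under its centre. It is to stay there.
- beaker: Bystander: small beaker, 52 mm across, 66 mm high, on the worktop near the shaker's panel; origin under its centre.
- marker: Bystander: marker pen, 12 x 128 mm, lying on the worktop in front of the shaker's panel; origin under its centre.

How it is judged (in metres and radians):
On the way, in this order (a step that is already met when the one before it is completed fails the run):
1. the hold-down bar is fully down (value of joint bar below 0.03 rad), for 0.2 s.
2. with the bar down, the bolt is through its eye and home in the keeper (value of joint bar below 0.03 rad and x of bolt in the frame of shaker above -0.0345 m), for 0.2 s.
At the end, for the whole second after the job is handed in: The bar is down (within 0.03 rad of its stop), the bolt lies in the guide with its origin at shaker x above -34.5 mm (its tip at least 8 mm inside the keeper), its handle is turned at least 1.3 rad from upright and at rest, and the slide box lies flat between its fences within 12 mm of where it was (all of step 2 and angle between the x axis of bolt and the x axis of shaker, either way round below 0.12 rad and angle between bolt's own z axis and vertical above 1.3 rad and linear speed of bolt below 0.02 m/s and z of slide_box in the frame of shaker below 0.07 m and distance of slide_box from where it was at the start of the episode below 0.012 m); the robot touches nothing.
It fails at once if the beaker is pushed more than 30 mm or tipped (distance of beaker from where it was at the start of the episode above 0.03 m or angle between beaker's own z axis and vertical above 0.5 rad).
It fails at once if the marker pen is pushed more than 30 mm (distance of marker from where it was at the start of the episode above 0.03 m).
It also fails if it takes over 53 s, if anything falls off the work surface, if the arm or the gripper's body presses on something with over 40 N, if the wrist force passes 120 N, or if a joint passes its speed limit or range.

## Working session

There is one attempt and no reset: what is moved stays moved. The work goes in short steps, Python scripts to look and compute and a tool call to move; the robot and the scene stay as the last step left them, time stands still between calls to the robot, and variables do not carry over. Pictures are saved under pics/ and viewed, and the job is handed in when it is done.

Besides the shell and the picture viewer there is one more tool, called after "Emit:" as name(argument=value, ...) on one line, values as JSON. drive_tool: Moves the arm, as the interface text tells. Its arguments: {"type":"object","properties":{"moves":{"type":"string"},"grip_force":{"type":"number"}},"required":["moves"]}

```bash
ls; mkdir -p pics
python3 - <<'E'
from cell import *
import cv2
s=observe();print(s)
for n in("scene","top","wrist"):
    d=get_image(n);cv2.imwrite(f"pics/{n}0.png",d["image"]);print(n,d["camera_matrix"],d["dist"],d["R"],d["t"])
E
```

```text
pics
{'t': 0.0, 'joint_pos': array([-1.29397299,  0.46835825, -0.01160103,  1.60363144,  0.005984  ,
        1.07142958, -0.05629723]), 'qd': array([-1.18823635e-03,  2.64460796e-05,  6.64589645e-04, -7.44057611e-05,
       -9.22373035e-04,  8.87405707e-05,  3.86334328e-04]), 'effort': array([ 5.67667230e-04, -5.20568633e+01, -1.27211446e-02, -2.43749911e+01,
       -5.67873346e-02,  1.70044473e-02,  1.43369671e-04]), 'tcp_pos': array([204.23512836, 616.44859828, 213.64941118]), 'tool_rot': array([[-9.49268853e-01,  3.14465319e-01, -4.56044512e-04],
       [ 3.14465630e-01,  9.49267278e-01, -1.73303014e-03],
       [-1.12069744e-04, -1.78852186e-03, -9.99998394e-01]]), 'ft_force': array([-0.34030498,  0.10279993,  0.5507205 ]), 'moment': array([-0.03753258,  0.01212824,  0.01441903]), 'finger_gap': 92.00198258827936}
scene [[384.31495805   0.         256.21331885]
 [  0.         384.31495805 190.28502822]
 [  0.           0.           1.        ]] [-0.07952379  0.          0.          0.          0.        ] [[ 0.77135725 -0.63639027  0.00392521]
 [-0.3942868  -0.48273123 -0.78199007]
 [ 0.4995457   0.60164606 -0.62327852]] [-127.02881387  412.23562671  484.84465774]
top [[424.23484666   0.         258.5944283 ]
 [  0.         424.23484666 193.54860373]
 [  0.           0.           1.        ]] [-0.00331982  0.          0.          0.          0.        ] [[-0.16767997 -0.9858394   0.00202447]
 [-0.96578719  0.16385653 -0.20101278]
 [ 0.19783459 -0.03566102 -0.97958653]] [409.34640764 394.18079488 872.29790903]
wrist [[298.42495057   0.         257.01666792]
 [  0.         298.42495057 189.25993939]
 [  0.           0.           1.        ]] [-0.04979707  0.          0.          0.          0.        ] [[ 3.14898853e-01  9.49124757e-01 -9.53112086e-04]
 [ 9.08619227e-01 -3.01169465e-01  2.89323443e-01]
 [ 2.74316994e-01 -9.19736364e-02 -9.57230921e-01]] [-648.20452727  -33.22434905  392.13346105]
```

View pics/scene0.png

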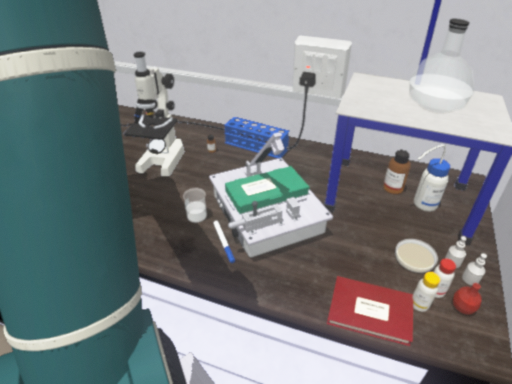

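View pics/top0.png

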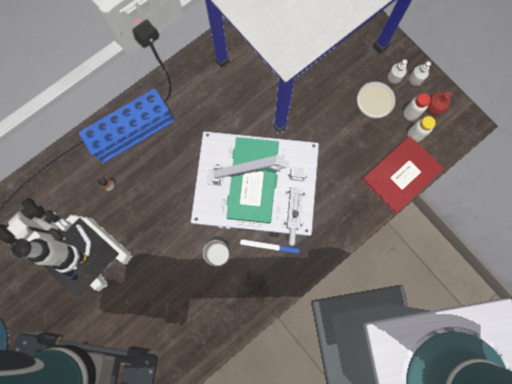

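View pics/wrist0.png

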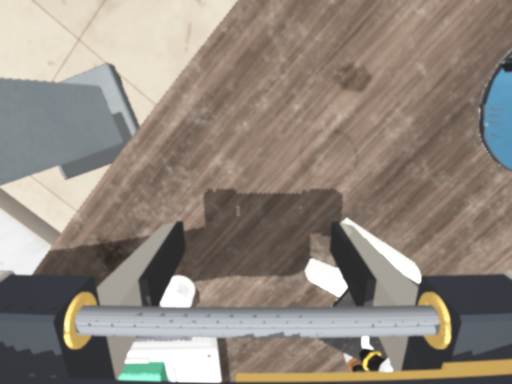

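Run:
```python
import cv2
a=cv2.imread("pics/top0.png")[115:270,175:340];cv2.imwrite("pics/topz.png",cv2.resize(a,None,fx=4.8,fy=3.8 if 0 else 3.85,interpolation=cv2.INTER_CUBIC))
a=cv2.imread("pics/scene0.png")[120:270,170:345];cv2.imwrite("pics/scenez.png",cv2.resize(a,None,fx=4,fy=4,interpolation=cv2.INTER_CUBIC))
```

```text
(no output)
```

View pics/topz.png

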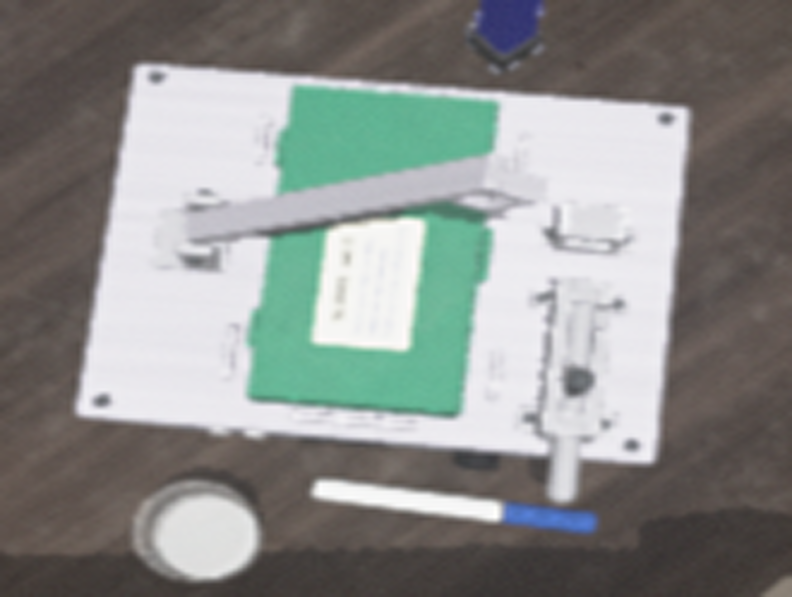

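View pics/scenez.png

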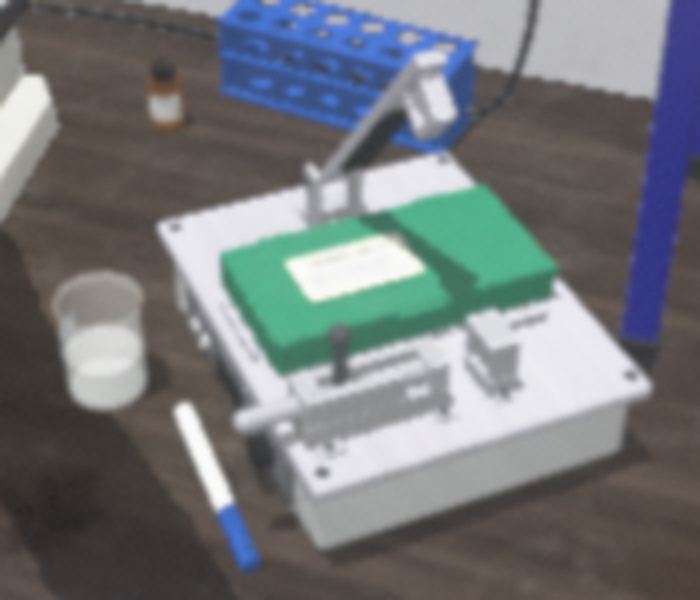

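```bash
cat > h.py <<'E'
from cell import *
import cv2, numpy as np
def ray(d,px):
    u=cv2.undistortPoints(np.array([[px]],float),d["camera_matrix"],np.array(d["dist"]))[0,0]
    R=np.array(d["R"]);return -R.T@np.array(d["t"]),R.T@np.array([u[0],u[1],1.])
def onz(d,px,z):
    o,v=ray(d,px);return o+v*(z-o[2])/v[2]
def tri(d1,p1,d2,p2):
    o1,v1=ray(d1,p1);o2,v2=ray(d2,p2)
    k=np.linalg.lstsq(np.c_[v1,-v2],o2-o1,rcond=None)[0]
    a=o1+k[0]*v1;b=o2+k[1]*v2;return (a+b)/2,np.linalg.norm(a-b)
def fit(P,Q): # world xy Q = R P + t
    pm,qm=P.mean(0),Q.mean(0);a=P-pm;b=Q-qm
    th=np.arctan2((a[:,0]*b[:,1]-a[:,1]*b[:,0]).sum(),(a*b).sum())
    R=np.array([[np.cos(th),-np.sin(th)],[np.sin(th),np.cos(th)]]);return th,R,qm-R@pm
E
python3 - <<'E'
from h import *
T=get_image("top");S=get_image("scene")
tz=lambda x,y:(175+x/4.8-.4,115+y/3.85-.4)
sz=lambda x,y:(170+x/4-.4,120+y/4-.4)
P=np.array([[100,125],[100,-125],[-100,-125],[-100,125]],float)
qt=np.array([onz(T,tz(*p),66) for p in[(135,64),(690,107),(657,463),(77,415)]])
qs=np.array([onz(S,sz(*p),66) for p in[(442,152),(652,388),(320,495),(158,225)]])
for q in(qt,qs,(qt+qs)/2):
    th,R,t=fit(P,q[:,:2]);print(th,t,(q[:,:2]-P@R.T-t).round(1).tolist())
loc=lambda w:np.r_[R.T@(w[:2]-t),w[2]].round(1)
k,e=tri(T,tz(577,377),S,sz(340,333));print("knob",k,loc(k),e)
k,e=tri(T,tz(563,497),S,sz(240,422));print("tail",k,loc(k),e)
# bar tip: top center
k,e=tri(T,tz(485,172),S,sz(425,58));print("bartip",k,loc(k),e)
for n,p in dict(beaker=(205,540)).items(): w=onz(T,tz(*p),20);print(n,w,loc(w))
for n,p in dict(m1=(314,488),m2=(596,522)).items(): w=onz(T,tz(*p),6);print(n,w,loc(w))
E
```

```text
-0.2691147757581784 [477.91081757 340.12689562] [[-0.7, -0.0], [-0.5, 0.7], [0.4, 0.1], [0.8, -0.8]]
-0.2659781798775256 [474.89804491 337.61407531] [[-2.1, 0.5], [-2.4, 0.8], [2.7, 0.3], [1.8, -1.6]]
-0.2675525082587999 [476.40443124 338.87048546] [[-1.4, 0.2], [-1.4, 0.7], [1.6, 0.2], [1.3, -1.2]]
knob [390.65343518 278.64048011 126.2453515 ] [-66.8 -80.8 126.2] 1.4477322596427944
tail [335.74894682 291.42092882  88.47484202] [-123.1  -82.9   88.5] 0.8371643707841424
bartip [468.51463267 307.33529964 242.63374875] [  0.7 -32.5 242.6] 2.5023483577807974
beaker [344.23577038 446.05477485  20.        ] [-155.8   68.4   20. ]
m1 [365.85644693 394.09001929   6.        ] [-121.2   24.     6. ]
m2 [325.59366875 271.37056923   6.        ] [-127.6 -105.     6. ]
```

```bash
cat >> h.py <<'E'
TH=-0.268;O=np.array([477.5,340.5])
RS=np.array([[np.cos(TH),-np.sin(TH),0],[np.sin(TH),np.cos(TH),0],[0,0,1]])
def L(w): return RS.T@(np.asarray(w)-np.r_[O,0])
def W(l): return RS@np.asarray(l,float)+np.r_[O,0]
def shift(l):
    s=observe();return (s["tool_rot"].T@(W(l)-s["tcp_pos"])/10).round(2)
E
python3 - <<'E'
from h import *
print(L(observe()["tcp_pos"]),shift((0,-10,290)),shift((0,-10,300)))
T=get_image("top")
print("legfoot",L(onz(T,(282,130),0)),[ (z,L(onz(T,(286,81),z)).round()) for z in(250,300,350)])
E
```

```text
[-336.62781879  194.08452154  214.13354524] [-34.68 -18.64  -7.57] [-34.68 -18.64  -8.57]
legfoot [144.21632159 -46.51922933   0.        ] [(250, array([142., -40., 250.])), (300, array([117., -39., 300.])), (350, array([ 91., -37., 350.]))]
```

Emit:
drive_tool(moves="0 0 -4 0 0 0 6; 0 0 -8 0 0 -0.05 3; -4 -2 -8 0 0 -0.05 0; -8 -4 -8 0 0 -0.05 0; -12 -6 -8 0 0 -0.05 0; -16 -8 -8 0 0 -0.05 0; -20 -10.5 -8 0 0 -0.05 0; -24 -13 -8 0 0 -0.05 0; -28 -15 -8 0 0 -0.05 0; -32 -17 -8 0 0 -0.05 0; -34.7 -18.6 -8 0 0 -0.05 0; -34.7 -18.6 -8 0 0 -0.05 0; -34.7 -18.6 -8 0 0 -0.05 0; -34.7 -18.6 -8 0 0 -0.05 0", grip_force=20)

```text
t: 1.7
tcp_pos: [474.1, 332.7, 294.5]
tool_rot: [[-0.964, 0.264, -0.001], [0.264, 0.964, 0.001], [0.001, 0.0, -1.0]]
ft_force: [-0.2, 0.1, -0.1]
finger_gap: 0.4
```

Run:
```python
from h import *
s=observe();print(s["t"],L(s["tcp_pos"]),RS.T@s["tool_rot"],s["finger_gap"],s["ft_force"])
a=get_image("wrist");cv2.imwrite("pics/w1.png",a["image"])
b=get_image("scene");cv2.imwrite("pics/s1.png",b["image"])
print(shift((0,-10,290)))
```

```text
1.7 [ -1.17715345  -8.36930337 294.48939465] [[-9.99999603e-01 -4.32226322e-04 -7.79635907e-04]
 [-4.32488808e-04  9.99999850e-01  3.36540490e-04]
 [ 7.79490328e-04  3.36877540e-04 -9.99999639e-01]] 0.39681863451561783 [-0.2359085   0.12832107 -0.10538279]
[-0.13 -0.18  0.45]
```

View pics/w1.png

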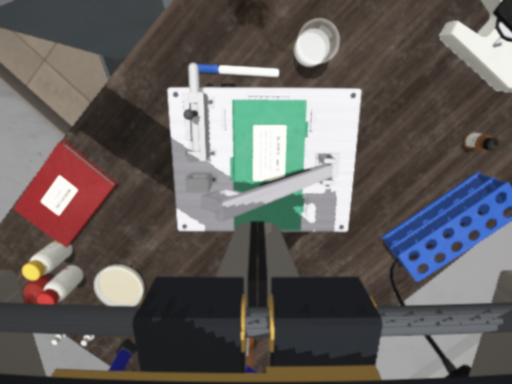

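View pics/s1.png

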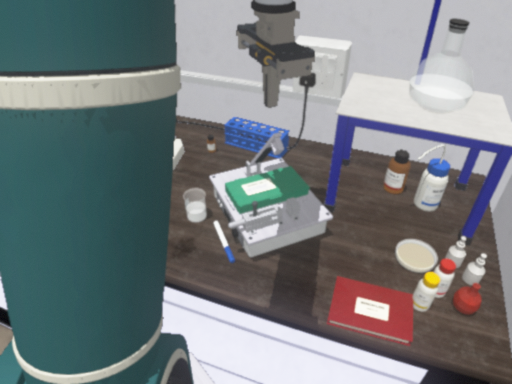

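Run:
```python
from h import *
A=get_image("wrist");a=A["image"]
a=cv2.imread("pics/w1.png")[55:245,155:375];cv2.imwrite("pics/w1z.png",cv2.resize(a,None,fx=3.6,fy=3.1,interpolation=cv2.INTER_CUBIC))
P=np.array([[-100,-125],[-100,125],[100,125],[100,-125]],float)
q=np.array([onz(A,p,66) for p in[(167.5,88),(361,89),(349.5,231.5),(177.5,231.5)]])
th,R,t=fit(P,q[:,:2]);print(th,t,(q[:,:2]-P@R.T-t).round(1).tolist())
```

```text
-0.268568266268336 [480.29473791 340.11505451] [[0.1, 0.8], [0.2, -1.4], [0.1, 1.4], [-0.4, -0.9]]
```

View pics/w1z.png

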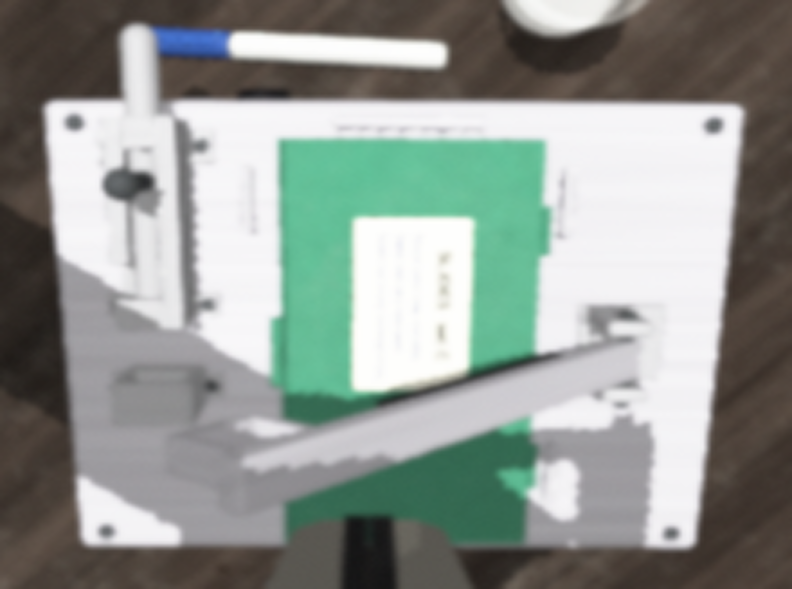

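Emit:
drive_tool(moves="-0.1 0 3 0 0 0 0; -0.1 0 4.5 0 0 0 0; -0.1 0 6 0 0 0 0; -0.1 0 7 0 0 0 0; -0.1 0 8 0 0 0 0; -0.1 0 9 0 0 0 0; -0.1 0 10 0 0 0 0; -0.1 0 11 0 0 0 0; -0.1 0 12 0 0 0 0; -0.1 0 13 0 0 0 0; -0.1 0 14 0 0 0 0; -0.1 0 15 0 0 0 0; -0.1 0 16 0 0 0 0; -0.1 0 17 0 0 0 0; -0.1 0 18 0 0 0 0; -0.1 0 18.4 0 0 0 0; -0.1 0 18.7 0 0 0 0; -0.1 0 18.7 0 0 0 0")

```text
t: 3.65
tcp_pos: [476.2, 331.1, 107.3]
tool_rot: [[-0.964, 0.267, -0.0], [0.267, 0.964, -0.0], [0.0, -0.0, -1.0]]
ft_force: [-0.7, 0.6, -0.1]
finger_gap: 0.7
```

Run:
```python
from h import *
s=observe();print(s["t"],L(s["tcp_pos"]),s["finger_gap"],s["ft_force"])
a=get_image("top")["image"][115:270,175:340]
b=get_image("scene")["image"][120:270,170:345]
cv2.imwrite("pics/s2.png",cv2.resize(b,None,fx=4,fy=4,interpolation=cv2.INTER_CUBIC))
```

```text
3.65 [  1.21517229  -9.40736101 107.2866012 ] 0.7110508485411009 [-0.65353651  0.57591701 -0.11267898]
```

View pics/s2.png

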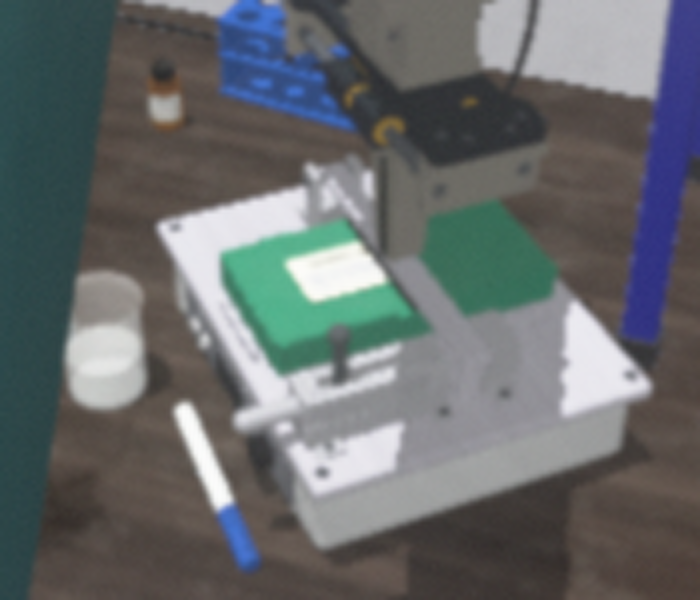

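Emit:
drive_tool(moves="0 0 0.1 0 0 0 0; 0 0 0.2 0 0 0 0; 0 0 0.3 0 0 0 0; 0 0 0.3 0 0 0 0")

```text
t: 4.15
tcp_pos: [476.6, 331.4, 106.3]
tool_rot: [[-0.964, 0.267, 0.001], [0.267, 0.964, 0.001], [-0.0, 0.001, -1.0]]
ft_force: [-2.7, -1.4, 10.5]
finger_gap: 0.7
```

```bash
sed -i 's/O=np.array(.*)/O=np.array([478.,340.5])/' h.py
python3 - <<'E'
from h import *
s=observe();print(L(s["tcp_pos"]),[shift(p) for p in((0,-10,170),(-97,-85,170),(-97,-85,110))])
A=get_image("wrist");cv2.imwrite("pics/w3.png",A["image"])
E
```

```text
[  1.06146254  -9.16811691 106.32146345] [array([ 0.1 , -0.08, -6.37]), array([ 9.79, -7.6 , -6.38]), array([ 9.79, -7.6 , -0.38])]
```

View pics/w3.png

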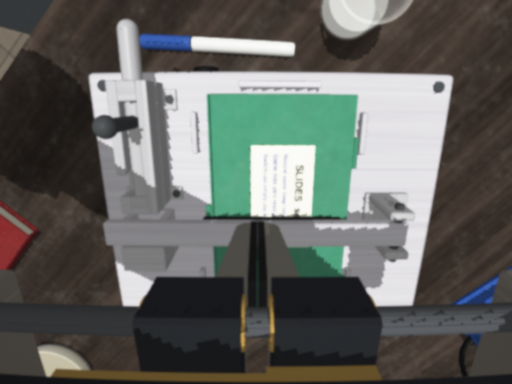

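Run:
```python
from h import *
A=get_image("wrist")
print("knob",L(onz(A,(104.5,126.5),128)),"tail",L(onz(A,(127,20),94)),"tailside",L(onz(A,(129,50),94)))
```

```text
knob [-68.16191648 -85.9633763  128.        ] tail [-124.13022227  -82.64652166   94.        ] tailside [-108.37991667  -83.1241044    94.        ]
```

Emit:
drive_tool(moves="0 0 -3 0 0 0 0; 0 0 -6.4 0 0 0 0; 2.5 -2 -6.4 0 0 0 0; 5 -4 -6.4 0 0 0 0; 7.5 -6 -6.4 0 0 0 0; 9.8 -7.6 -6.4 0 0 0 0; 9.8 -7.6 -6.4 0 0 0 0; 9.8 -7.6 -6.4 0 0 0 0; 9.8 -7.6 -6.4 0 0 0 0")

```text
t: 5.15
tcp_pos: [362.7, 284.5, 169.0]
tool_rot: [[-0.964, 0.267, 0.001], [0.267, 0.964, 0.001], [-0.001, 0.001, -1.0]]
ft_force: [0.0, 0.7, 0.2]
finger_gap: 0.3
```

Run:
```python
from h import *
s=observe();print(s["t"],L(s["tcp_pos"]),s["ft_force"])
A=get_image("wrist");cv2.imwrite("pics/w4.png",A["image"])
B=get_image("scene");cv2.imwrite("pics/s4.png",cv2.resize(B["image"][120:270,170:345],None,fx=4,fy=4,interpolation=cv2.INTER_CUBIC))
```

```text
5.15 [-96.37881662 -84.51272511 168.95311157] [0.04570568 0.73878196 0.23030098]
```

View pics/w4.png

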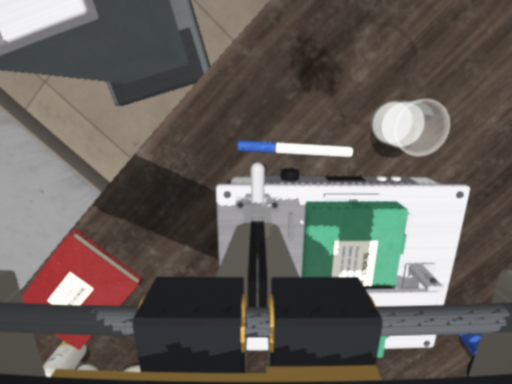

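View pics/s4.png

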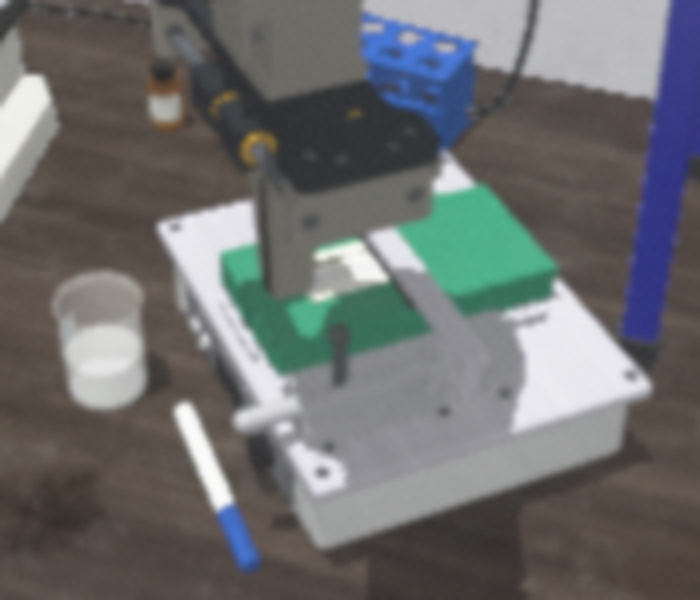

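Emit:
drive_tool(moves="0 0 3 0 0 0 0; 0 0 5.7 0 0 0 0; 0 0 5.7 0 0 0 0; -0.8 0 5.7 0 0 0 0; -1.3 0 5.7 0 0 0 0; -1.8 0 5.7 0 0 0 0; -2.2 0 5.7 0 0 0 0; -2.6 0 5.7 0 0 0 0; -3 0 5.7 0 0 0 0; -3.4 0 5.7 0 0 0 0; -3.8 0 5.7 0 0 0 0; -4.2 0 5.7 0 0 0 0; -4.5 0 5.7 0 0 0 0; -4.8 0 5.7 0 0 0 0; -5 0 5.7 0 0 0 0; -5 0 5.7 0 0 0 0")

```text
t: 6.85
tcp_pos: [410.0, 270.5, 111.6]
tool_rot: [[-0.964, 0.267, 0.0], [0.267, 0.964, -0.0], [-0.0, 0.0, -1.0]]
ft_force: [-0.0, 0.4, -0.5]
finger_gap: 0.6
```

Run:
```python
from h import *
s=observe();print(s["t"],L(s["tcp_pos"]),s["ft_force"])
B=get_image("scene");cv2.imwrite("pics/s5.png",cv2.resize(B["image"][120:270,170:345],None,fx=4,fy=4,interpolation=cv2.INTER_CUBIC))
```

```text
6.85 [-46.9928423  -85.49429071 111.56155216] [-0.03162819  0.39076117 -0.47114755]
```

View pics/s5.png

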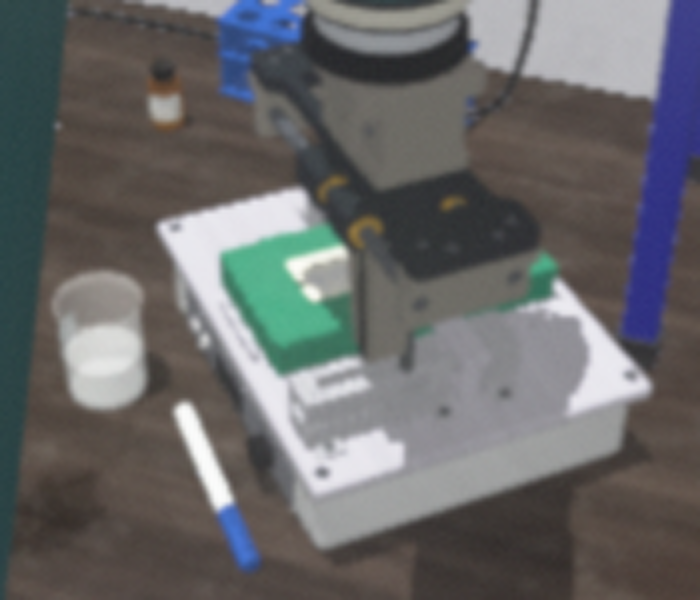

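Emit:
drive_tool(moves="-0.1 0 0 0 0 0 0; -0.2 0 0 0 0 0 0; -0.3 0 0 0 0 0 0; -0.4 0 0 0 0 0 0; -0.5 0 0 0 0 0 0; -0.5 0 0 0 0 0 0")

```text
t: 7.5
tcp_pos: [414.7, 269.3, 111.6]
tool_rot: [[-0.964, 0.267, 0.0], [0.267, 0.964, 0.0], [-0.0, 0.0, -1.0]]
ft_force: [-1.2, -0.6, 0.7]
finger_gap: 0.7
```

Emit:
drive_tool(moves="-0.1 0 0 0 0 0 0; -0.2 0 0 0 0 0 0; -0.2 0 0 0 0 0 0")

```text
t: 7.8
tcp_pos: [416.0, 269.0, 111.6]
tool_rot: [[-0.964, 0.266, -0.001], [0.266, 0.964, 0.0], [0.001, -0.0, -1.0]]
ft_force: [-2.2, 0.2, 2.6]
finger_gap: 0.5
```

Emit:
drive_tool(moves="-0.15 0 0 0 0 0 0; -0.3 0 0 0 0 0 0; -0.3 0 0 0 0 0 0")

```text
t: 8.1
tcp_pos: [417.0, 268.7, 111.6]
tool_rot: [[-0.964, 0.265, -0.004], [0.265, 0.964, -0.0], [0.004, -0.001, -1.0]]
ft_force: [-8.3, 1.5, 7.2]
finger_gap: 0.2
```

Emit:
drive_tool(moves="1 0 0 0 0 0 0; 2 0 0 0 0 0 0; 2.5 0 -3 0 0 0 0; 4.5 0 -6 0 0 0 0; 6.5 2 -7 0 0 0 0; 6.5 4 -7 0 0 0 0; 6.5 6 -7 0 0 0 0; 6.5 6 -7 0 0 0 0; 6.5 6 -7 0 0 0 0")

```text
t: 9.0
tcp_pos: [372.4, 342.6, 181.2]
tool_rot: [[-0.964, 0.266, -0.0], [0.266, 0.964, -0.001], [-0.0, -0.001, -1.0]]
ft_force: [0.1, -0.4, -0.0]
finger_gap: 0.3
```

Run:
```python
from h import *
s=observe();print(s["t"],L(s["tcp_pos"]),s["ft_force"])
A=get_image("wrist");cv2.imwrite("pics/w6.png",A["image"])
B=get_image("scene");cv2.imwrite("pics/s6.png",cv2.resize(B["image"][120:270,170:345],None,fx=4,fy=4,interpolation=cv2.INTER_CUBIC))
B=get_image("top");cv2.imwrite("pics/t6.png",cv2.resize(B["image"][115:270,175:340],None,fx=4,fy=4,interpolation=cv2.INTER_CUBIC))
```

```text
9.0 [-102.38808496  -25.96872569  181.18161013] [ 0.05866034 -0.40030416 -0.03432042]
```

View pics/t6.png

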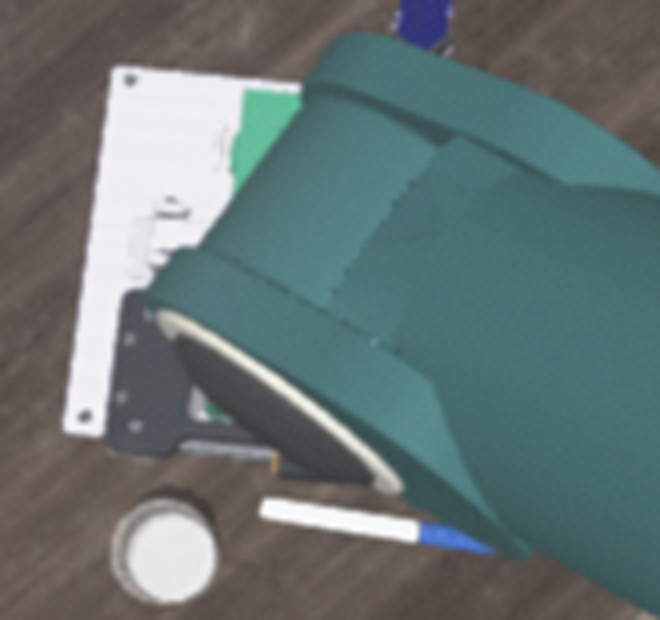

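View pics/s6.png

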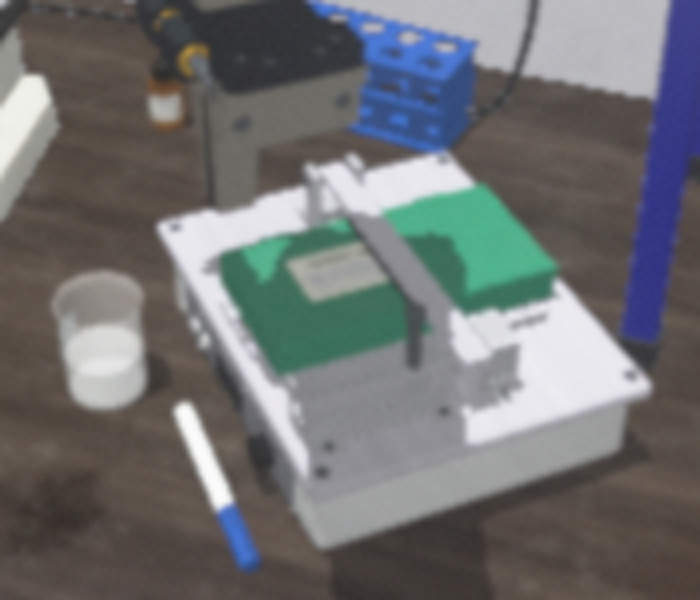

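View pics/w6.png

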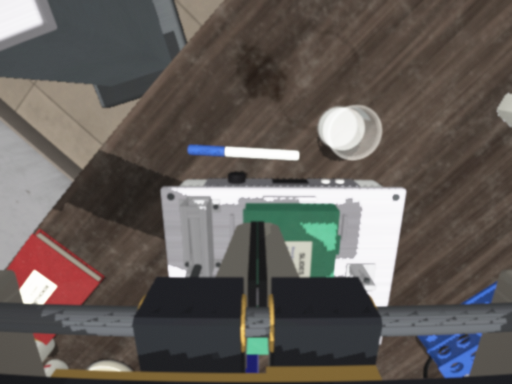

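Run:
```python
from h import *
B=get_image("scene")
k=lambda x,y:(170+x/4-.4,120+y/4-.4)
print("now",L(onz(B,k(415,313),128)),"was",L(onz(B,k(340,333),128)))
for p in((-27,-45,160),(-27,-45,112)): print(shift(p))
```

```text
now [-28.36387611 -85.74422408 128.        ] was [-69.43583122 -84.61236693 128.        ]
[-7.5  -1.84  2.15]
[-7.5  -1.84  6.95]
```

Emit:
drive_tool(moves="-3.5 -1 0 0 0 0 0; -7.5 -1.8 0 0 0 0 0; -7.5 -1.8 2 0 0 0 0; -7.5 -1.8 5 0 0 0 0; -7.5 -1.8 6.9 0 0 0 0; -7.5 -1.8 6.9 0 0 0 0; -7.5 -2.4 6.9 0 0 0 0; -7.5 -3 6.9 0 0 0 0; -7.5 -3.5 6.9 0 0 0 0; -7.5 -4 6.9 0 0 0 0; -7.5 -4.5 6.9 0 0 0 0; -7.5 -5 6.9 0 0 0 0; -7.5 -5 6.9 0 0 0 0")

```text
t: 10.5
tcp_pos: [431.6, 274.2, 112.7]
tool_rot: [[-0.964, 0.267, 0.0], [0.267, 0.964, -0.0], [-0.0, -0.0, -1.0]]
ft_force: [0.4, -0.4, -0.5]
finger_gap: 0.3
```

Run:
```python
from h import *
s=observe();print(s["t"],L(s["tcp_pos"]),s["ft_force"])
B=get_image("scene");cv2.imwrite("pics/s7.png",cv2.resize(B["image"][120:270,170:345],None,fx=4,fy=4,interpolation=cv2.INTER_CUBIC))
```

```text
10.5 [-27.1796706  -76.22603177 112.74320177] [ 0.39659008 -0.44696241 -0.52248672]
```

View pics/s7.png

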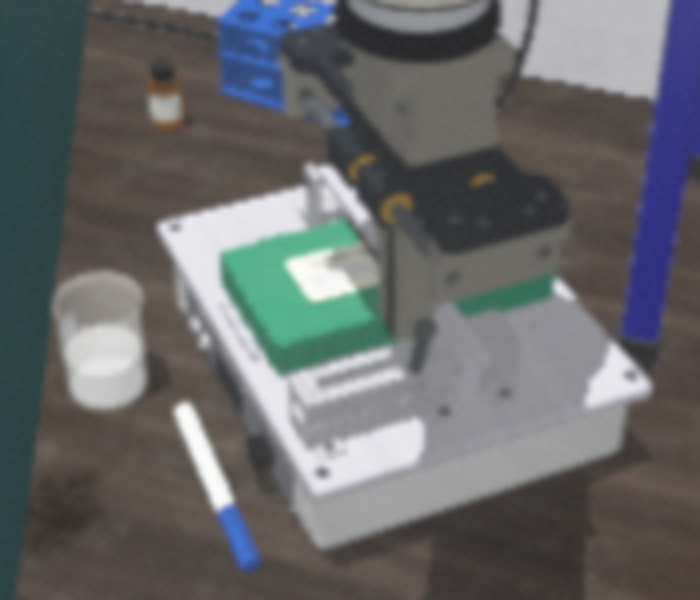

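Emit:
drive_tool(moves="0 -0.4 0 0 0 0 0; 0 -0.8 0 0 0 0 0; 0 -1.2 0 0 0 0 0; 0 -1.6 0 0 0 0 0; 0 -2 0 0 0 0 0; 0 -2.4 0 0 0 0 0; 0 -2.4 0 0 0 0 0")

```text
t: 11.25
tcp_pos: [425.2, 251.1, 112.6]
tool_rot: [[-0.964, 0.267, -0.0], [0.267, 0.964, -0.0], [0.0, -0.0, -1.0]]
ft_force: [0.2, -0.0, 0.2]
finger_gap: 0.3
```

Run:
```python
from h import *
s=observe();print(s["t"],L(s["tcp_pos"]),s["ft_force"])
B=get_image("scene");cv2.imwrite("pics/s8.png",cv2.resize(B["image"][120:270,170:345],None,fx=4,fy=4,interpolation=cv2.INTER_CUBIC))
```

```text
11.25 [ -27.28147753 -100.19948557  112.58587052] [ 0.16031716 -0.03169792  0.22383967]
```

View pics/s8.png

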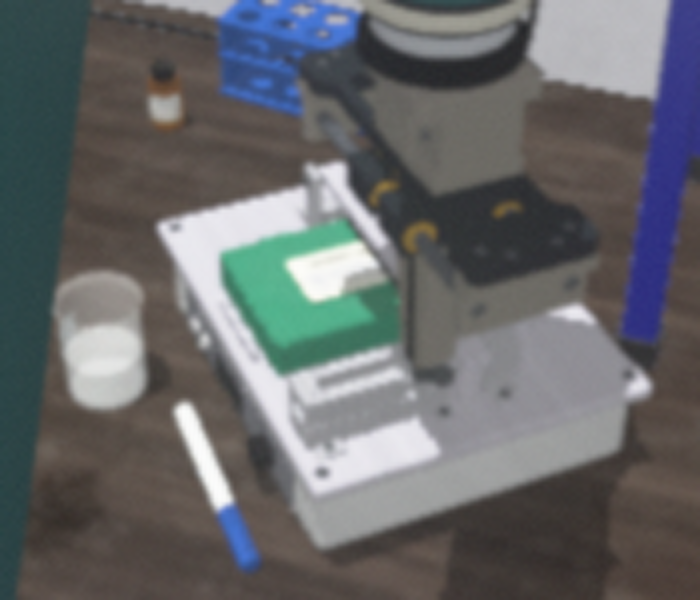

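Emit:
drive_tool(moves="0 0 -1.5 0 0 0 0; 0 -1.2 -1.5 0 0 0 0; 0 -2.3 -1.5 0 0 0 0; 0 -2.3 -1.5 0 0 0 0; 0 -2.3 -0.5 0 0 0 0; 0 -2.3 0.3 0 0 0 0; 0 -2.3 0.8 0 0 0 0; 0 -2.3 1.2 0 0 0 0; 0 -2.3 1.5 0 0 0 0; 0 -2.3 1.7 0 0 0 0; 0 -2.3 1.8 0 0 0 0; 0 -2.3 1.8 0 0 0 0")

```text
t: 12.5
tcp_pos: [419.2, 229.7, 94.6]
tool_rot: [[-0.964, 0.267, 0.0], [0.267, 0.964, 0.0], [-0.0, 0.0, -1.0]]
ft_force: [0.5, 0.3, 0.1]
finger_gap: 0.3
```

Run:
```python
from h import *
s=observe();print(s["t"],L(s["tcp_pos"]),s["ft_force"])
```

```text
12.5 [ -27.36627813 -122.38419352   94.59555889] [0.47047785 0.31206923 0.10595459]
```

Emit:
drive_tool(moves="0 0 0.1 0 0 0 0; 0 0 0.2 0 0 0 0; 0 0 0.3 0 0 0 0; 0 0 0.3 0 0 0 0")

```text
t: 12.9
tcp_pos: [419.1, 229.6, 91.5]
tool_rot: [[-0.964, 0.267, -0.0], [0.267, 0.964, -0.0], [0.0, -0.0, -1.0]]
ft_force: [0.3, 0.1, 0.6]
finger_gap: 0.8
```

Emit:
drive_tool(moves="0 0 -2 0 0 0 0; 0 0 -6 0 0 0 0; 4 2 -10 0 0 0 0; 8 5 -14 0 0 0 0; 12 9 -16 0 0 0 0; 12 13 -16 0 0 0 0; 12 17 -16 0 0 0 0; 12 17 -16 0 0 0 0; 12 17 -16 0 0 0 0")

```text
t: 13.8
tcp_pos: [348.4, 426.0, 250.9]
tool_rot: [[-0.964, 0.265, -0.001], [0.265, 0.964, -0.001], [0.0, -0.001, -1.0]]
ft_force: [-0.3, -0.5, 0.3]
finger_gap: 0.2
```

Run:
```python
from h import *
s=observe();print(s["t"],L(s["tcp_pos"]),s["ft_force"])
A=get_image("wrist");cv2.imwrite("pics/w9.png",A["image"])
B=get_image("scene");cv2.imwrite("pics/s9.png",cv2.resize(B["image"][120:270,170:345],None,fx=4,fy=4,interpolation=cv2.INTER_CUBIC))
```

```text
13.8 [-147.62988071   48.15696363  250.8749165 ] [-0.30909499 -0.48079051  0.28934498]
```

View pics/s9.png

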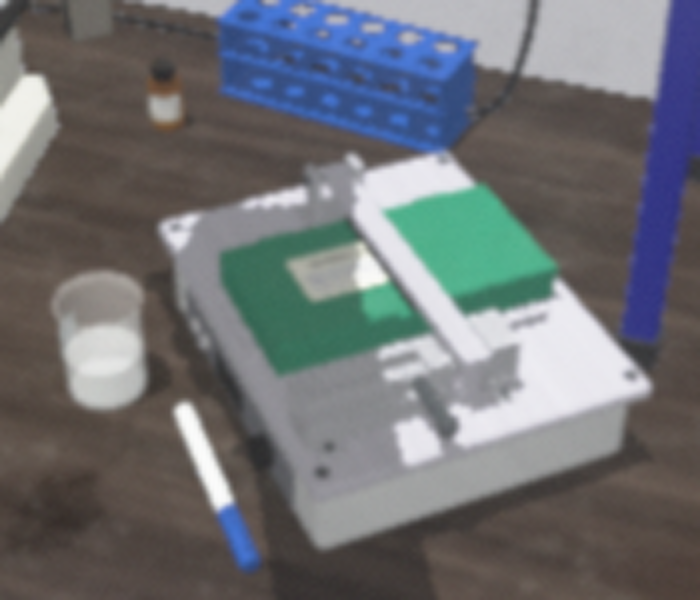

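View pics/w9.png

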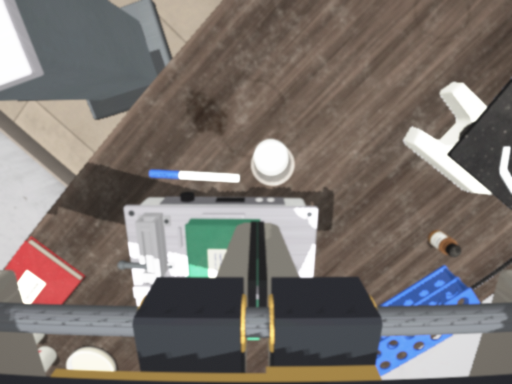

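Run:
```python
from h import *
B=get_image("scene");A=get_image("wrist");k=lambda x,y:(170+x/4-.4,120+y/4-.4)
for n,D in (("s",B),("w",A)):
  for p in((-27,-125,88),(-27,-123,98),(-34,-125,88)):
    u=cv2.projectPoints(W(p).reshape(1,1,3),cv2.Rodrigues(np.array(D["R"]))[0],np.array(D["t"],float),D["camera_matrix"],np.array(D["dist"]))[0].ravel()
    print(n,p,u, (u[0]-169.6)*4,(u[1]-119.6)*4)
print(L(onz(B,k(445,428),88)))
cv2.imwrite("pics/w9z.png",cv2.resize(A["image"][190:310,90:250],None,fx=5,fy=5,interpolation=cv2.INTER_CUBIC))
cv2.imwrite("pics/s9z.png",cv2.resize(B["image"][190:250,245:325],None,fx=10,fy=10,interpolation=cv2.INTER_CUBIC))
```

```text
s (-27, -125, 88) [281.8849278  224.24827114] 449.1397111941154 418.5930845440994
s (-27, -123, 98) [281.66070214 220.0032617 ] 448.2428085665082 401.6130467968536
s (-34, -125, 88) [278.79133284 225.22567734] 436.76533134358954 422.50270934658386
w (-27, -125, 88) [125.15791016 264.22493104] -177.76835934159647 578.4997241659904
w (-27, -123, 98) [123.41019484 268.4268    ] -184.75922064304712 595.307200003144
w (-34, -125, 88) [124.38500822 259.4004915 ] -180.85996711756582 559.201965984703
[ -32.01576768 -130.23789498   88.        ]
```

View pics/w9z.png

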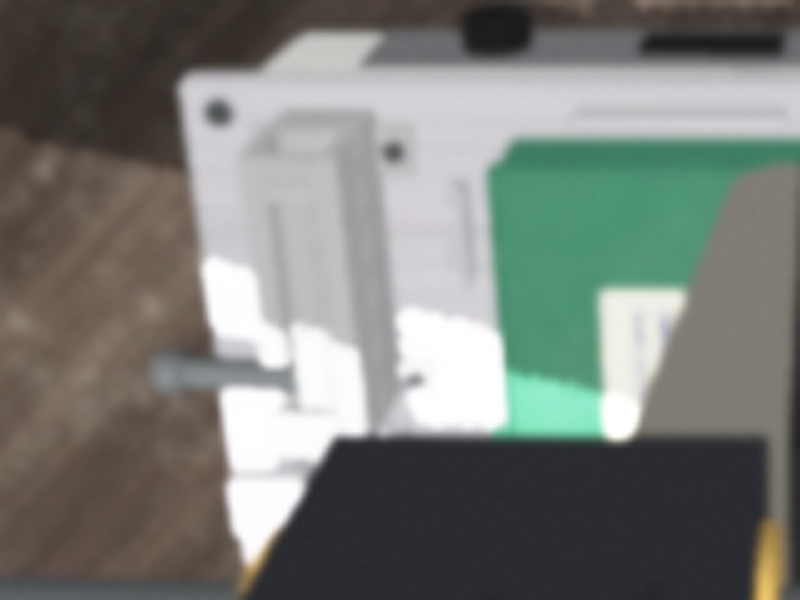

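View pics/s9z.png

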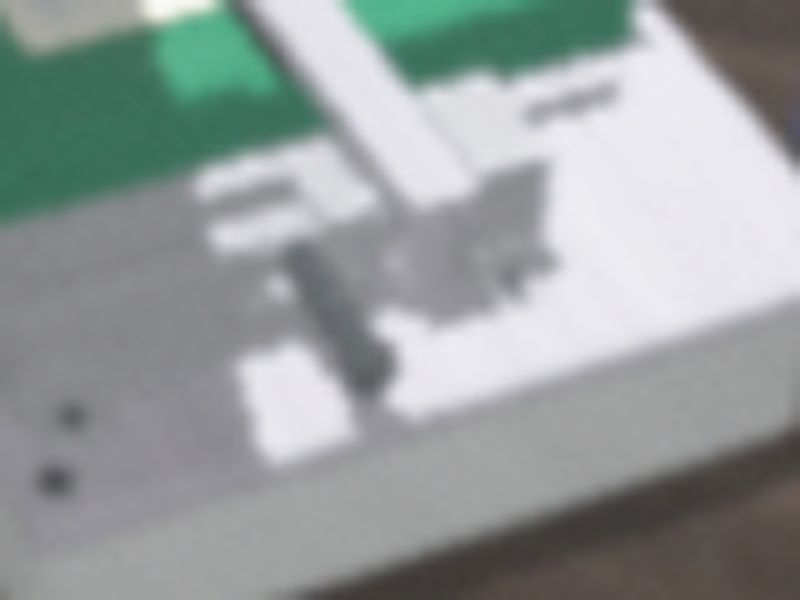

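Run:
```python
from h import *
print(finish_job())
```

```text
the job is handed in; nothing more can be done
None
```

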